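Zero the scale and tip the pump balls into its pan under the low shelf

ROBOT

A 6-joint arm with a two-finger parallel gripper is mounted at the origin on the work surface. World frame = base frame: x ahead of the robot, y to its left, z up, the work surface at z = 0. Lengths are in m, angles in rad, forces in N, time in s.
With the tool pointing down it reaches from about 0.375 to 0.925 m from the base axis. Payload 5.7 kg.
Tool frame: the origin (TCP) lies midway between the tips of the shut fingers; the grasp point (between the pads) lies 19 mm behind it (robot.grip_point_offset is the distance from the TCP to the grasp point, in m); z points along the fingers, y is the direction in which the jaws open and shut (so a half turn about z gives the same grasp; the last joint's range is limited). The gripper opens to 88 mm and grips with 3 to 60 N. Pads are 20 mm wide; open, the fingers measure 115 mm over their backs; the gripper's body (75 mm by 178 mm) begins 61 mm behind the grasp point.
Start: joints at [-1.447, 0.359, 1.51, -0, 1.272, -0.115], TCP at [0.142, -0.583, 0.199] pointing down, gripper open.
Joint ranges: [-2.97, 2.97], [-1.01, 2.36], [0.21, 2.38], [-0.96, 4.11], [0.2, 2.71], [-2.98, 2.98]. Speed limits (rad/s): [2.39, 2.39, 3.14, 3.14, 3.14, 3.14].

INTERFACE

Orientations are given as a 3x3 rotation matrix whose columns are the frame's x, y, z axes.
In Python, from plant import robot, set_gripper, imaging, sensors gives the robot as it stands. The module is installed in compiled form; this text tells all that it offers. Calls block until the motion is done:
- robot.move_pose(position, orientation): joint-space move of the TCP to a pose.
- robot.servo_line(position, orientation=None, max_speed=0.15, until_force=None): straight line of the TCP; orientation=None keeps the orientation; max_speed is the mean speed in m/s. With until_force (N) it stops when the force on the tool has changed by that much, and returns True; else False.
- robot.set_joints(angles): joint-space move.
- set_gripper(opening, squeeze=None): finger opening in m; squeeze is the grip in N (None keeps the last); returns when the fingers have stopped.
- robot.sleep(seconds).
- robot.solve_ik(position, orientation): joint angles nearest the present ones, or None.
- imaging.camera(name): name is "side" or "top" or "wrist"; returns a dict with "frame" (420x560x3 uint8, red, green, blue), "fx", "fy", "cx", "cy" (pixels), "k1" (the pictures are not rectified: a ray, as slopes to the right and down, at radius r is drawn at 1 + k1 r^2 times it, then the intrinsics apply), "rvec" (rotation vector, rad) and "tvec" (3), from world to camera coordinates, as OpenCV has them. Camera axes: x right, y down, z forward; pixel columns grow to the right and rows downward; lengths in m; the calibration is good to about 2 mm. A picture is of the moment at which its call begins. There is no depth.
A pose or a line that the arm cannot do raises robot.MotionError and nothing moves.
- robot.sign_off(): hands the job in, once; it reports no verdict.
Trained networks look in a picture, given as the dict that the camera call returned (one of the last four; its "shot" number tells which), for a name from the list of things; names that differ only in an ending like _2 or _b are one class to them, and where a whole thing is asked for, a point or a joint stands for the part that bears it (a point fixed in the world has none). Each returns a list of dicts, best first, with "conf" (0 to 1); they miss things now and then, are a little off and sometimes report something else, mostly with a low value. They report only what shows in the picture. A call takes as long as a camera call.
- imaging.outline_of(picture, label): "mask" (420x560 bool, what is visible of it) and "box" ([centre column, centre row, width, height] in pixels, round what is visible of it).
- imaging.mark_of(picture, label): "xy" ([column, row] in pixels: a listed point, or the origin of a listed thing).
Readings, each from a call of its own:
- sensors.current_time(): time.
- sensors.current_qpos(): joint angles.
- sensors.current_qd(): joint speeds.
- sensors.current_joint_torque(): joint torques, N m.
- sensors.current_ee_pos(): TCP position.
- sensors.current_orientation(): TCP orientation.
- sensors.current_wrist_force(): force on the tool from outside, world axes, zero at the start.
- sensors.current_moment(): the same for the moment, N m.
- sensors.current_opening(): finger opening in m.
Only numpy, scipy, OpenCV 4.12 (cv2) and the standard library are available. Lean on these libraries where they do the work, as an engineer would, in place of code of your own. Each camera call takes 0.05 s, during which the arm holds its last target.

TASK

Turn the scale's tare knob until its pointer stands on the zero mark. Then take the tall jug by its handle, tip all three balls out of it into the scale's pan under the low shelf, without jug or robot knocking against the shelf, and stand the empty jug upright on the bench again. Leave the knob at zero and do not disturb the amber bottle under the shelf.

Things in the scene. Friction and masses are not known exactly. Their poses are not given: they have to be found in the camera images.
- jug_mid (a point): Tall tapered round steel jug, open on top: 140 mm high, 68 mm across at the foot, 92 mm at the rim, wall 4 mm; it stands on the bench under the shelf, to the left or the right of the scale, with three loose balls inside. This point is on its axis, 70 mm above its foot. z: along the jug's axis to its mouth; -x: along the handle, away from the jug. About 0.2 kg, empty.
- jug_grip (a point): Where to hold the jug's handle: on the centre line of the handle, 150 mm from the jug's axis, 80 mm above the foot (so 10 mm above jug_mid along z). The handle is a straight level eight-sided grey bar, 24 mm across flats, from the jug's wall to 188 mm from the jug's axis; its flats face up, sideways and at 45 degrees, so it can be pinched from straight above or leaning 45 degrees to either side. Axes as jug_mid. The handle sticks out from under the shelf towards the robot.
- ball1_center (a point): White plastic ball, 40 mm diameter, 25 g, loose in the jug; its centre.
- ball2_center (a point): A second, equal ball; its centre.
- ball3_center (a point): A third, equal ball; its centre.
- scale_pan (a point): Fixed bench scale, grey, with an open rectangular steel pan that lies wholly under the shelf. This point is the centre of the pan's floor, 34 mm above the bench; x points away from the robot, y to the left, z up. The pan is 130 mm (x) by 180 mm (y) outside, wall 4 mm, and its rim is 36 mm above its floor (70 mm above the bench). The scale's body, 30 mm high and 190 mm wide (y), reaches from x = -230 to +70 mm of this point; its front part carries the tare knob.
- tare (a joint): Angle of the tare knob, rad, 0 when the pointer stands on the long zero mark (the mark on the white dial's side away from the pan, towards the robot, in the scale's -x direction); positive is anticlockwise seen from above; range -1.6 to 1.6. It starts 0.5 to 1.3 anticlockwise of zero, turns lightly (0.04 N m) and stays where it is left.
- tare_grip (a point): Middle of the black tare knob's upright bar grip, on the vertical knob axis, 57 mm above the bench, 160 mm from the pan's centre towards the robot, in front of the shelf. The bar is 64 mm long (x), 14 mm thick (y) and 30 mm high (15 mm above and below this point), on a disc 68 mm across; the pointer, with a white line, is at the bar's -x end; at zero the bar lies along the scale's x. Axes turn with the knob; z up.
- shelf_front (a point): Low fixed shelf with a clear board and metal edge strips, over the scale's pan and the jug. This point is the middle of the underside of its front edge, 240 mm above the bench; nothing of the shelf between its posts is lower than this. x points away from the robot, y to the left. The shelf is 700 mm wide (y) and reaches from x = 0 to 180 mm of this point; posts 20 mm square at y = +335 and -335 mm; small bottles stand on top of its ends, up to 125 mm above this point.
- bottle_mid (a point): Closed amber bottle, 70 mm across and 190 mm high, standing under the shelf on the side of the scale where the jug is not; point on its axis, 95 mm up.

How it is judged:
By the outcome, as a careful person would: the job done as asked, in the order asked, and still so for the second after the job is handed in, with the robot touching nothing.
It also fails if it takes over 67 s, if anything falls off the work surface, if the arm or the gripper's body presses on something with over 40 N, if the wrist force passes 120 N, or if a joint passes its speed limit or range.

## Working session

There is one attempt and no reset: what is moved stays moved. The work goes in short steps, each a Python script; the robot and the scene stay as the last script left them, time stands still between calls to the robot, and variables do not carry over. Pictures are saved under pics/ and viewed, and the job is handed in when it is done.

```bash
mkdir -p pics; ls; cat > h.py <<'E'
import numpy as np, cv2
from plant import robot,set_gripper,imaging,sensors
def snap(n,fn=None):
    p=imaging.camera(n)
    if fn: cv2.imwrite('pics/'+fn,cv2.cvtColor(p['frame'],cv2.COLOR_RGB2BGR))
    return p
def ray(p,xy):
    u=np.array([(xy[0]-p['cx'])/p['fx'],(xy[1]-p['cy'])/p['fy']])
    s=u.copy()
    for _ in range(30): s=u/(1+p['k1']*(s@s))
    R=cv2.Rodrigues(np.array(p['rvec'],float))[0]; t=np.array(p['tvec'],float).ravel()
    d=R.T@np.array([s[0],s[1],1.]); return -R.T@t,d/np.linalg.norm(d)
def atz(p,xy,z):
    o,d=ray(p,xy); return o+d*(z-o[2])/d[2]
def tri(rs):
    A=0;b=0
    for o,d in rs:
        M=np.eye(3)-np.outer(d,d);A=A+M;b=b+M@o
    x=np.linalg.solve(A,b); return x,[np.linalg.norm((np.eye(3)-np.outer(d,d))@(x-o)) for o,d in rs]
def proj(p,X):
    R=cv2.Rodrigues(np.array(p['rvec'],float))[0]; c=R@np.array(X)+np.array(p['tvec'],float).ravel()
    s=c[:2]/c[2]; s=s*(1+p['k1']*(s@s)); return np.array([s[0]*p['fx']+p['cx'],s[1]*p['fy']+p['cy']])
E
python3 - <<'E'
from h import *
print(sensors.current_time(), sensors.current_ee_pos(), sensors.current_orientation())
for n in ['top','side','wrist']:
    p=snap(n,n+'0.png'); print(n,ray(p,(280,210)))
    for l in ['jug_mid','jug_grip','ball1_center','scale_pan','tare_grip','shelf_front','bottle_mid']:
        print(l,[(np.round(m['xy'],1).tolist(),round(m['conf'],2)) for m in imaging.mark_of(p,l)[:3]])
print(sensors.current_time())
E
```

```text
pics
0.0 [ 0.14180932 -0.58226282  0.19842955] [[ 9.71633909e-01  2.36489946e-01 -2.28168760e-04]
 [ 2.36489973e-01 -9.71632304e-01  1.77741700e-03]
 [ 1.98645113e-04 -1.78095825e-03 -9.99998394e-01]]
top (array([0.44913696, 0.04823261, 0.80846682]), array([ 0.18836374, -0.00661175, -0.98207708]))
jug_mid [([389.3, 193.5], 0.95)]
jug_grip [([393.2, 270.8], 0.79)]
ball1_center []
scale_pan []
tare_grip [([286.5, 261.9], 0.7)]
shelf_front [([293.4, 197.2], 0.87)]
bottle_mid [([392.5, 191.5], 0.56)]
side (array([ 0.32936862, -0.44697326,  0.61596415]), array([ 0.33106298,  0.69505984, -0.63819207]))
jug_mid [([369.2, 319.1], 0.79)]
jug_grip [([283.9, 347.5], 0.72)]
ball1_center []
scale_pan [([322.0, 251.7], 0.71)]
tare_grip [([251.7, 270.0], 0.83)]
shelf_front [([289.4, 181.8], 0.61)]
bottle_mid [([274.1, 175.6], 0.85)]
wrist (array([ 0.21706746, -0.56498083,  0.38513321]), array([-0.29225767, -0.07004757, -0.95377083]))
jug_mid []
jug_grip []
ball1_center []
scale_pan []
tare_grip []
shelf_front []
bottle_mid []
1.2
```

View pics/top0.png

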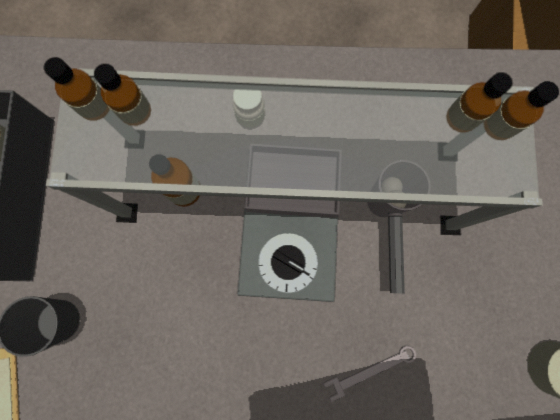

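View pics/side0.png

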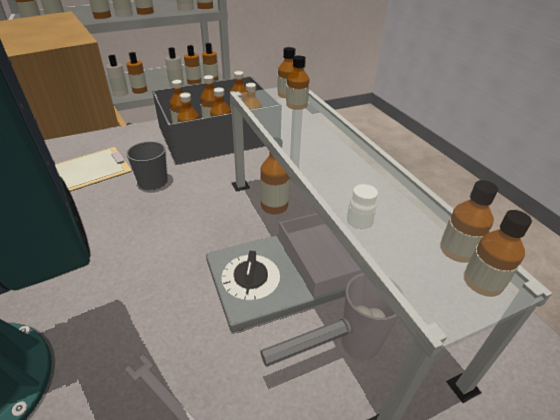

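```bash
python3 - <<'E'
from h import *
t=snap('top');s=snap('side')
for l,a,b in [('jug_mid',(389.3,193.5),(369.2,319.1)),('jug_grip',(393.2,270.8),(283.9,347.5)),('tare',(286.5,261.9),(251.7,270)),('shelf',(293.4,197.2),(289.4,181.8))]:
    print(l,tri([ray(t,a),ray(s,b)]))
print('pan',atz(s,(322,251.7),.034)); print('bottle',atz(s,(274.1,175.6),.095))
for n,p in(('t',t),('s',s)):
    print(n,[(np.round(o['box'],1).tolist(),o['conf'],int(o['mask'].sum())) for o in imaging.outline_of(p,'tare')[:2]])
E
```

```text
jug_mid (array([ 0.63217758, -0.16953462,  0.06547731]), [np.float64(0.0032025638327473757), np.float64(0.003202563832747631)])
jug_grip (array([ 0.47865584, -0.16720435,  0.07714326]), [np.float64(0.0015411857100926032), np.float64(0.0015411857100924163)])
tare (array([0.49586694, 0.027876  , 0.04504814]), [np.float64(0.0020144935169381776), np.float64(0.0020144935169380896)])
shelf (array([0.57460504, 0.02604509, 0.23883316]), [np.float64(0.0036498091176596944), np.float64(0.0036498091176596545)])
pan [0.65656796 0.02646816 0.034     ]
bottle [0.63972702 0.2436749  0.095     ]
t [([291.9, 261.9, 43.5, 32.5], 0.59, 969), ([393.3, 246.7, 52.2, 92.6], 0.26, 1639)]
s [([249.8, 270.1, 32.1, 37.9], 0.93, 836), ([276.2, 183.9, 31.8, 65.0], 0.32, 1416)]
```

The top view shows the jug on the right, at about (405,185), with its handle running down to (395,290). The scale is at (288,255), with the knob pointer at about 1 rad and the bottle on the left. Next I'll measure the yaw angles and check IK for the pour.

```bash
python3 - <<'E'
from h import *
t=snap('top');s=snap('side')
f=cv2.cvtColor(t['frame'],cv2.COLOR_RGB2BGR)[130:310,225:425]
cv2.imwrite('pics/topz.png',cv2.resize(f,None,fx=3.3,fy=3.3,interpolation=cv2.INTER_CUBIC))
f=cv2.cvtColor(s['frame'],cv2.COLOR_RGB2BGR)[200:400,195:420]
cv2.imwrite('pics/sidez.png',cv2.resize(f,None,fx=3,fy=3,interpolation=cv2.INTER_CUBIC))
# handle axis from masks
for n,p in(('t',t),('s',s)):
    for l in('jug_grip','scale_pan'):
        o=imaging.outline_of(p,l)
        print(n,l,[(np.round(q['box'],1).tolist(),round(q['conf'],2)) for q in o[:2]])
E
```

```text
t jug_grip [([393.9, 248.4, 54.2, 95.5], 0.74)]
t scale_pan [([289.4, 250.1, 98.8, 104.4], 0.64)]
s jug_grip [([327.7, 321.1, 141.0, 91.9], 0.8)]
s scale_pan [([285.9, 271.1, 159.9, 116.4], 0.96)]
```

```bash
python3 - <<'E'
from h import *
from scipy.spatial.transform import Rotation as Ro
G=.019
def Rt(phi,s):
    f=np.radians(phi); z=np.array([0,np.sin(f),np.cos(f)]); x=s*np.array([1.,0,0]); return np.c_[x,np.cross(z,x),z]
for s in(1,-1):
  for phi in (135,180):
    for th in(0,30,60,90,110,120):
        R=Rt(phi+th,s); k=min(th/90,1); P=np.array([.479+.024*k,-.167+.097*k,.08+.075*k])
        q=robot.solve_ik(P+R[:,2]*G,R); print(s,phi,th,None if q is None else np.round(q,2))
E
```

```text
1 135 0 [-0.85  0.72  1.59  0.49  1.49  0.51]
1 135 30 [-0.58  0.42  1.78  0.25  1.1   0.86]
1 135 60 [-0.14  0.33  1.85 -0.32  0.94  1.61]
1 135 90 [ 0.26  0.5   1.81 -0.82  1.22  2.28]
1 135 110 None
1 135 120 None
1 180 0 [-0.47  0.4   1.86  0.    0.88  1.1 ]
1 180 30 [-0.02  0.43  1.92 -0.69  0.91  2.01]
1 180 60 None
1 180 90 None
1 180 110 None
1 180 120 None
-1 135 0 [-0.85  0.72  1.59  0.49  1.49 -2.63]
-1 135 30 [-0.58  0.42  1.78  0.25  1.1  -2.28]
-1 135 60 [-0.14  0.33  1.85 -0.32  0.94 -1.53]
-1 135 90 [ 0.26  0.5   1.81 -0.82  1.22 -0.87]
-1 135 110 None
-1 135 120 None
-1 180 0 [-0.47  0.4   1.86  0.    0.88 -2.04]
-1 180 30 [-0.02  0.43  1.92 -0.69  0.91 -1.13]
-1 180 60 None
-1 180 90 None
-1 180 110 None
-1 180 120 None
```

```bash
cat >> h.py <<'E'
from scipy.spatial.transform import Rotation as Ro
G=.019
def Rtool(th,beta,psi,s=1,phi=135):
    """tool orientation: jug tipped th deg, tool pitched beta about jaw axis (tool leaning from robot side), jug yaw psi"""
    f=np.radians(phi); z=np.array([0,np.sin(f),np.cos(f)]); x=np.array([1.,0,0]); R0=np.c_[x,np.cross(z,x),z]
    R0=R0@Ro.from_euler('y',beta,degrees=True).as_matrix()
    R=Ro.from_euler('z',psi,degrees=True).as_matrix()@Ro.from_euler('x',-th,degrees=True).as_matrix()@R0
    if s<0: R=R@np.diag([-1,-1,1.])
    return R
E
python3 - <<'E'
from h import *
for beta in(-20,0,20,30,40,50):
    R=Rtool(0,beta,0); print(beta,'toolz',np.round(R[:,2],2))
    q=robot.solve_ik(np.array([.479,-.167,.08])+R[:,2]*G,R); print('  pick',None if q is None else np.round(q,2))
    for psi in(-20,0,20):
      for th in(90,100,110,120):
        R=Rtool(th,beta,psi)
        c=Ro.from_euler('z',psi,degrees=True).as_matrix()@np.array([.15,0,0])
        P=np.array([.65,-.07,.158])-c
        q=robot.solve_ik(P+R[:,2]*G,R)
        if q is not None: print('   ',psi,th,np.round(q,2))
E
```

```text
-20 toolz [-0.34  0.66 -0.66]
  pick [-0.7   0.83  1.36  0.3   1.75  0.66]
    -20 90 [ 0.15  0.74  1.33 -0.45  1.8   2.28]
    -20 100 [ 0.19  0.82  1.29 -0.53  1.9   2.36]
    -20 110 [ 0.23  0.91  1.25 -0.61  1.99  2.43]
    -20 120 [ 0.25  0.99  1.21 -0.69  2.09  2.49]
    0 90 [ 0.18  0.64  1.54 -0.63  1.56  2.11]
    0 100 [ 0.24  0.72  1.53 -0.73  1.63  2.25]
    0 110 [ 0.29  0.8   1.52 -0.81  1.71  2.37]
    0 120 [ 0.32  0.9   1.5  -0.89  1.8   2.48]
    20 90 [ 0.17  0.55  1.76 -0.84  1.29  1.98]
0 toolz [ 0.    0.71 -0.71]
  pick [-0.85  0.72  1.59  0.49  1.49  0.51]
    -20 90 [ 0.27  0.61  1.56 -0.62  1.51  2.4 ]
    -20 100 [ 0.32  0.71  1.52 -0.7   1.63  2.47]
    -20 110 [ 0.36  0.81  1.47 -0.77  1.74  2.52]
    -20 120 [ 0.38  0.91  1.43 -0.85  1.86  2.55]
    0 90 [ 0.26  0.49  1.81 -0.81  1.22  2.27]
    0 100 [ 0.33  0.59  1.8  -0.92  1.33  2.42]
20 toolz [ 0.34  0.66 -0.66]
  pick [-1.01  0.66  1.84  0.74  1.26  0.24]
    -20 90 [ 0.39  0.52  1.82 -0.87  1.24  2.65]
    -20 100 [ 0.44  0.63  1.77 -0.93  1.38  2.68]
30 toolz [ 0.5   0.61 -0.61]
  pick [-1.09  0.66  1.97  0.9   1.18  0.04]
40 toolz [ 0.64  0.54 -0.54]
  pick [-1.18  0.7   2.09  1.08  1.14 -0.2 ]
50 toolz [ 0.77  0.45 -0.45]
  pick [-1.26  0.78  2.21  1.28  1.14 -0.5 ]
```

View pics/topz.png

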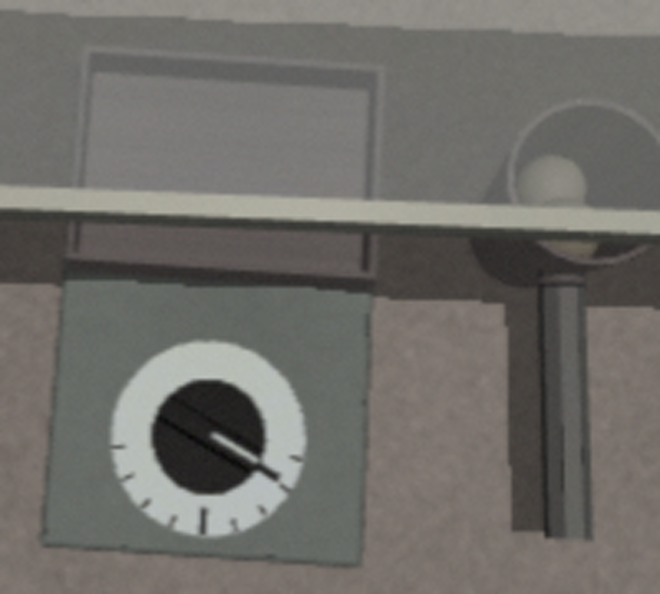

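View pics/sidez.png

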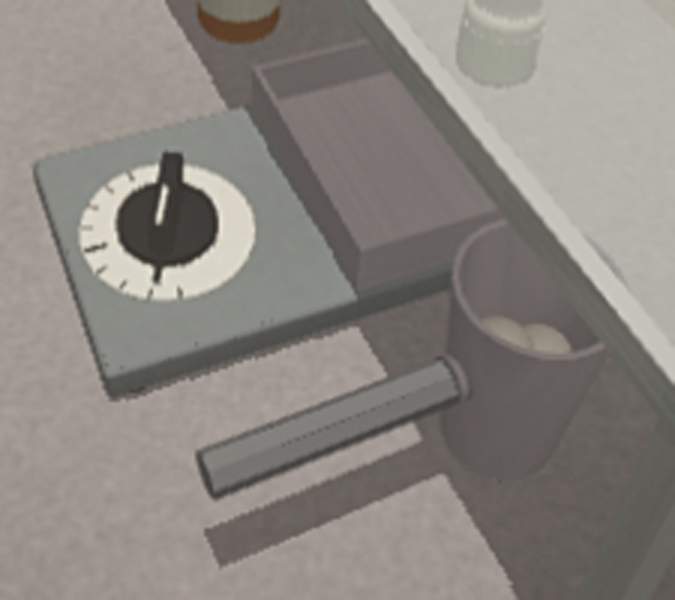

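```bash
python3 - <<'E'
from h import *
t=snap('top');s=snap('side')
T=lambda x,y:(225+x/3.3-.5+.15,130+y/3.3-.5+.15)
S=lambda x,y:(195+x/3-.35,200+y/3-.35)
a=atz(t,T(43,545),.03);b=atz(t,T(360,565),.03);print('front',a,b,np.degrees(np.arctan2((a-b)[0]*-1,(a-b)[1])))
a=atz(t,T(372,300),.03);print('right',a,b,np.degrees(np.arctan2((a-b)[1],(a-b)[0])))
a=atz(t,T(64,285),.03);c=atz(t,T(43,545),.03);print('left',np.degrees(np.arctan2((a-c)[1],(a-c)[0])),a)
a=atz(s,S(38,165),.03);b=atz(s,S(108,378),.03);print('sfront',a,b,np.degrees(np.arctan2((a-b)[0]*-1,(a-b)[1])))
a=atz(t,T(208,436),.042);z=atz(t,T(204,520),.033);p=atz(t,T(283,478),.05);pc=atz(t,T(211,434),.072);pe=atz(t,T(270,471),.072)
print('knob',a,z-a); 
print('ptr ang',np.degrees(np.arctan2(*(pc-pe)[:2][::-1])))
print('pan rim corners',[np.round(atz(t,T(*c),.07),3) for c in((88,50),(383,68),(373,275),(68,260))])
n=atz(t,T(563,283),.092);e=atz(t,T(570,538),.092);print('handle',n,e,np.degrees(np.arctan2(*(n-e)[:2][::-1])))
n=atz(s,S(447,363),.092);e=atz(s,S(203,458),.092);print('handle s',n,e)
a=atz(t,T(0,213),.24);b=atz(t,T(660,237),.24);print('shelf',a,b,np.degrees(np.arctan2((a-b)[0]*-1,(a-b)[1])))
a=atz(t,(50,186),.24);b=atz(t,(540,204),.24);print('shelf',a,b,np.degrees(np.arctan2((a-b)[0]*-1,(a-b)[1])))
for X in((.496,.028,.03),(.656,.027,.034)):print(proj(t,X),proj(s,X))
E
```

```text
front [0.42964222 0.12129422 0.03      ] [ 0.42196136 -0.06467844  0.03      ] -2.365029361486649
right [ 0.57952315 -0.07263113  0.03      ] [ 0.42196136 -0.06467844  0.03      ] -2.8894648791394
left -2.3846462512268727 [0.58450155 0.11484526 0.03      ]
sfront [0.43149954 0.11582841 0.03      ] [ 0.42129024 -0.06687048  0.03      ] -3.1983884061268015
knob [0.49439702 0.02605272 0.042     ] [-0.04849042  0.00123586 -0.009     ]
ptr ang 59.23590752027852
pan rim corners [array([0.72 , 0.102, 0.07 ]), array([ 0.713, -0.074,  0.07 ]), array([ 0.588, -0.067,  0.07 ]), array([0.592, 0.11 , 0.07 ])]
handle [ 0.58126743 -0.17026355  0.092     ] [ 0.44096364 -0.16947938  0.092     ] -0.3202244367297888
handle s [ 0.58115185 -0.16945559  0.092     ] [ 0.44012789 -0.16917051  0.092     ]
shelf [0.58005296 0.12668954 0.24      ] [ 0.57592026 -0.16915529  0.24      ] -0.8003216273192602
shelf [0.58603037 0.3810097  0.24      ] [ 0.57588763 -0.33757477  0.24      ] -0.8086701970912119
[286.52278215 261.28887102] [250.91436724 275.10693854]
[288.48971913 181.97397412] [321.64334058 251.60844321]
```

```bash
cat >> h.py <<'E'
def Rdown(yaw):  # tool x toward robot, yaw deg of the knob
    R=Ro.from_euler('z',yaw,degrees=True).as_matrix()
    return R@np.diag([-1.,1,-1])
E
python3 - <<'E'
from h import *
t0=sensors.current_time()
set_gripper(.088)
robot.move_pose([.40,-.12,.25],Rdown(-2.5)); print(sensors.current_time()-t0, sensors.current_qpos().round(2) if hasattr(sensors.current_qpos(),'round') else sensors.current_qpos())
robot.move_pose([.495,.026,.13],Rdown(-2.5)); print(sensors.current_time()-t0)
p=snap('wrist','w1.png');t=snap('top','t1.png')
print(proj(p,(.495,.026,.057)),proj(p,(.495-.05,.026+.002,.033)), sensors.current_ee_pos())
E
```

```text
2.1417 [-0.46  0.04  1.8  -0.    1.3  -1.98]
3.0
[281.82653859 204.97537378] [281.6497973  143.10538979] [0.49550995 0.02470602 0.13104735]
```

View pics/w1.png

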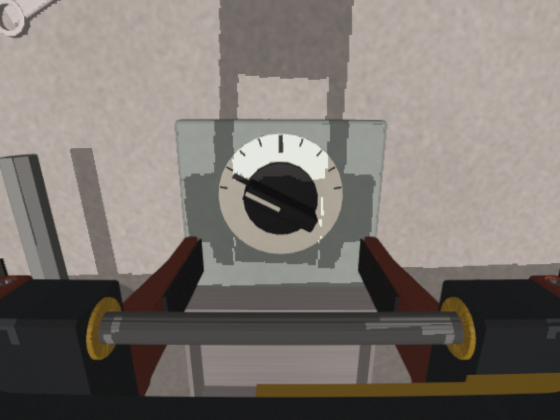

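View pics/t1.png

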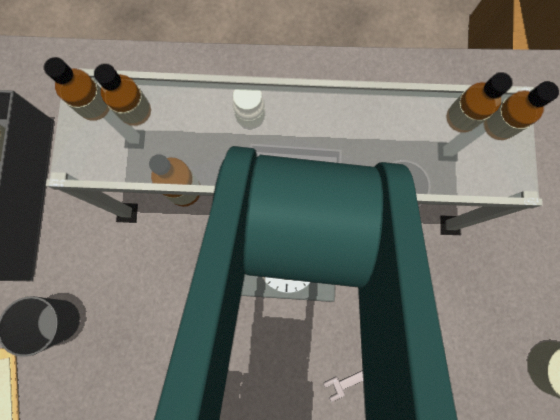

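The wrist view shows the knob centred at (281,198), where I predicted it. The zero mark at (281,143) lines up with the tool's x axis, and the pointer is off towards (235,178). I'll lower the gripper and close gently so the flat pads turn the bar to zero.

```bash
python3 - <<'E'
from h import *
t0=sensors.current_time()
hit=robot.servo_line([.495,.0255,.049],Rdown(-2.5),max_speed=.08,until_force=8); print('hit',hit,sensors.current_ee_pos())
if not hit:
    set_gripper(.05,5); print(sensors.current_opening())
    set_gripper(.0,6); print(sensors.current_opening(), sensors.current_wrist_force(),sensors.current_moment())
    p=snap('wrist','w2.png')
print(sensors.current_time()-t0)
E
```

```text
hit False [0.49545754 0.02546396 0.04940615]
0.049890237898608435
0.00035839531139226393 [-1.02539638  1.02615042  0.21354409] [ 0.03621165 -0.1743933   0.01248326]
2.8332999999999995
```

View pics/w2.png

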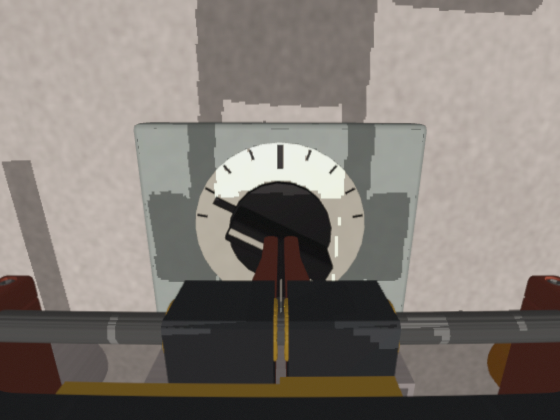

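```bash
python3 - <<'E'
from h import *
p=snap('wrist');
f=cv2.cvtColor(p['frame'],cv2.COLOR_RGB2BGR)[110:310,170:390]; cv2.imwrite('pics/w2z.png',cv2.resize(f,None,fx=3.5,fy=3.5,interpolation=cv2.INTER_CUBIC))
for X in((.495,.0255,.049),(.495,.0255,.072),(.495,.0255,.042),(.495-.049,.0275,.033),(.42,-.065,.03),(.43,.12,.03)):print(X,proj(p,X))
s=snap('side','s2.png'); print(proj(s,(.495,.0255,.049)),proj(s,(.495,.0255,.072)))
f=cv2.cvtColor(s['frame'],cv2.COLOR_RGB2BGR)[150:350,150:370]; cv2.imwrite('pics/s2z.png',cv2.resize(f,None,fx=3,fy=3,interpolation=cv2.INTER_CUBIC))
print(sensors.current_opening(),sensors.current_ee_pos(),sensors.current_orientation())
E
```

```text
(0.495, 0.0255, 0.049) [280.96369751 238.42411606]
(0.495, 0.0255, 0.072) [281.02455149 254.22894204]
(0.495, 0.0255, 0.042) [280.94773156 234.27960323]
(0.446, 0.0275, 0.033) [280.82033803 157.54092631]
(0.42, -0.065, 0.03) [133.2120012  122.41084898]
(0.43, 0.12, 0.03) [425.22458557 125.81192682]
[250.65435254 269.77460398] [250.35303912 261.77225853]
0.00046719888670290836 [0.49502113 0.0254779  0.04901609] [[-9.99046633e-01  4.36557063e-02  5.87305009e-05]
 [ 4.36557049e-02  9.99046635e-01 -2.48644483e-05]
 [-5.97599843e-05 -2.22768219e-05 -9.99999998e-01]]
```

View pics/w2z.png

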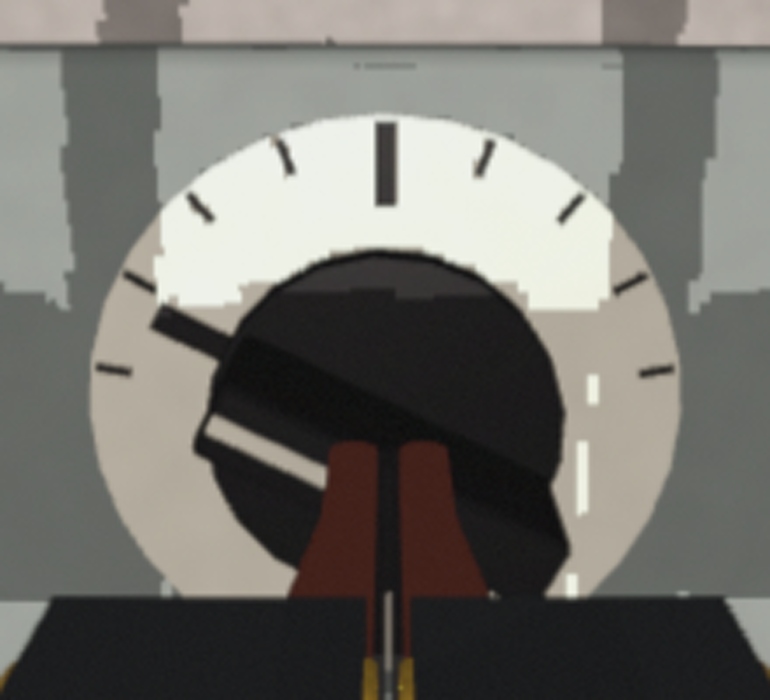

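View pics/s2z.png

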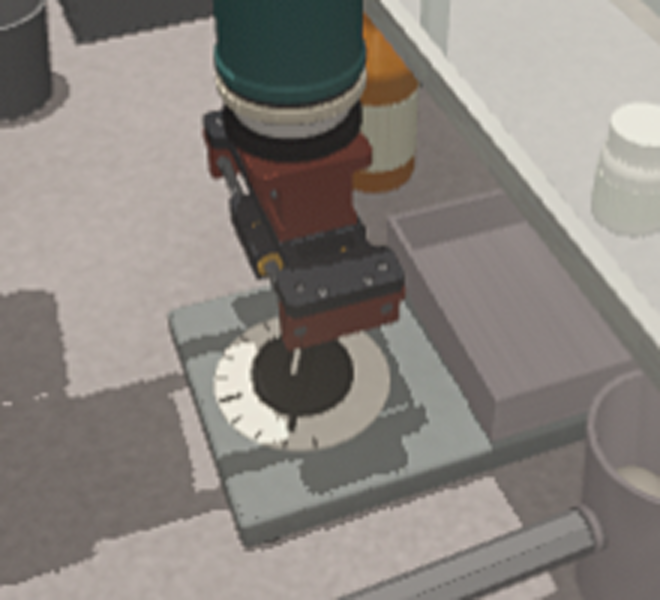

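```bash
python3 - <<'E'
from h import *
p=snap('wrist')
for z in(.049,.06,.072,.08):
  for x in(.485,.495,.505):
    print(z,x,proj(p,(x,.0255,z)).round(1), (proj(p,(x,.0255+.044,z))-proj(p,(x,.0255-.044,z))).round(1))
E
python3 - <<'E'
import cv2
f=cv2.imread('pics/w1.png')[200:300,140:420]; cv2.imwrite('pics/w1z.png',cv2.resize(f,None,fx=2.8,fy=2.8,interpolation=cv2.INTER_CUBIC))
f=cv2.imread('pics/s2.png')[220:320,190:330]; cv2.imwrite('pics/s2zz.png',cv2.resize(f,None,fx=5,fy=5,interpolation=cv2.INTER_CUBIC))
E
```

```text
0.049 0.485 [280.3 223.6] [140.3  -5.6]
0.049 0.495 [281.  238.4] [138.3  -5.5]
0.049 0.505 [281.6 252.8] [136.3  -5.3]
0.06 0.485 [280.3 230. ] [148.2  -5.9]
0.06 0.495 [281.  245.5] [146.   -5.7]
0.06 0.505 [281.7 260.6] [143.8  -5.6]
0.072 0.485 [280.3 237.8] [157.9  -6.2]
0.072 0.495 [281.  254.2] [155.3  -6. ]
0.072 0.505 [281.8 270.1] [152.8  -5.9]
0.08 0.485 [280.3 243.6] [165.   -6.5]
0.08 0.495 [281.  260.7] [162.2  -6.3]
0.08 0.505 [281.8 277.1] [159.5  -6.1]
```

View pics/w1z.png

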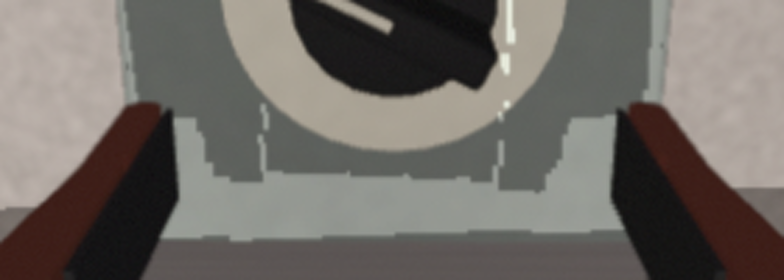

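View pics/s2zz.png

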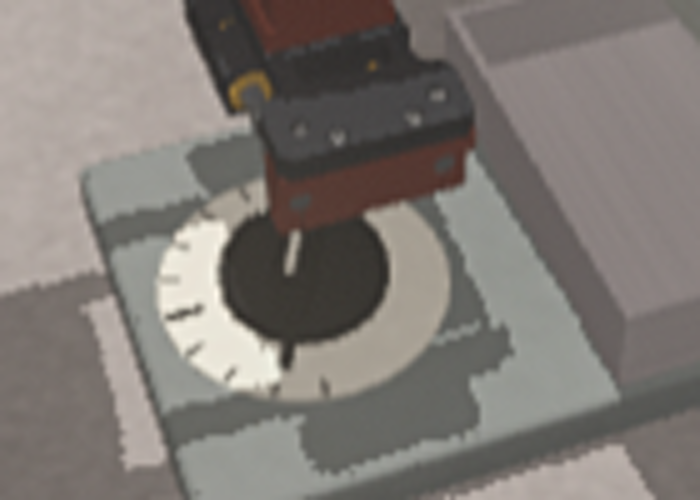

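```bash
python3 - <<'E'
from h import *
print(robot.grip_point_offset)
t0=sensors.current_time()
set_gripper(.088)
hit=robot.servo_line([.495,.0255,.030],max_speed=.04,until_force=4); print('hit',hit,sensors.current_ee_pos(),sensors.current_wrist_force())
p=snap('wrist','w3.png');snap('side','s3.png')
print(sensors.current_time()-t0,sensors.current_time())
E
```

```text
0.0187
hit False [0.49484845 0.02551736 0.0297604 ] [ 0.58374202 -0.1872462   0.13687944]
2.0999999999999996 9.9833
```

View pics/w3.png

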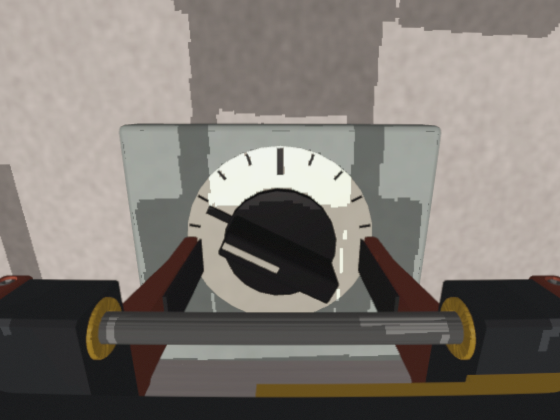

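View pics/s3.png

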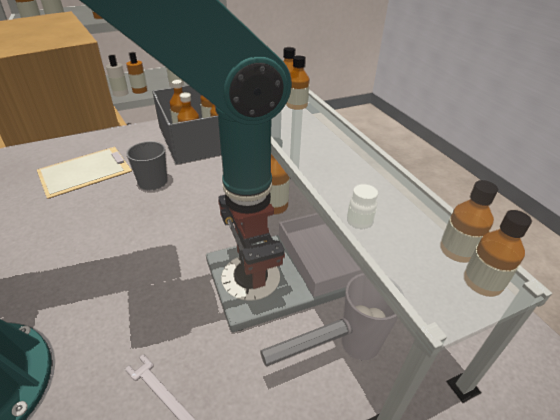

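At TCP z = 0.030 nothing touches, although the dial is at about 0.033. So the real fingertips sit about 23 mm behind the reported TCP, which the finger scale in the wrist picture confirms. That is why the first closing passed above the bar. I'll close again at this lower height.

```bash
python3 - <<'E'
from h import *
t0=sensors.current_time()
hit=robot.servo_line([.495,.0255,.027],max_speed=.04,until_force=4); print('hit',hit)
set_gripper(.0,6); print(sensors.current_opening(), sensors.current_wrist_force(),sensors.current_moment())
p=snap('wrist','w4.png')
print(sensors.current_time()-t0,sensors.current_time())
E
```

```text
hit False
0.06253190214564536 [-1.37786922 -3.86745208  1.52189182] [-0.65879044 -0.02334316 -0.00344525]
0.8249999999999993 10.8083
```

View pics/w4.png

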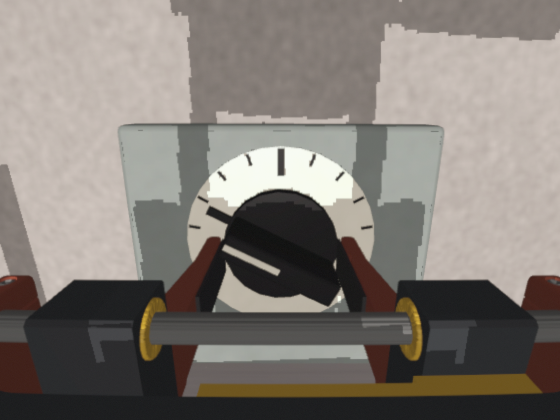

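The pads met the bar's ends and jammed on the diagonal. I'll open, yaw the tool to 22° (still clear of the shelf), grip the bar, then turn to zero.

```bash
python3 - <<'E'
from h import *
t0=sensors.current_time()
set_gripper(.088)
robot.servo_line([.495,.0258,.027],Rdown(22),max_speed=.1); print(sensors.current_time()-t0)
set_gripper(.0,6); print(sensors.current_opening(), sensors.current_wrist_force(),sensors.current_moment())
p=snap('wrist','w5.png')
print(sensors.current_time()-t0,sensors.current_time())
E
```

```text
1.1750000000000007
0.01408862306227485 [-2.08345551 -6.80559625  0.7875457 ] [-0.99401489  0.1534775   0.07378981]
2.6084000000000014 13.4167
```

View pics/w5.png

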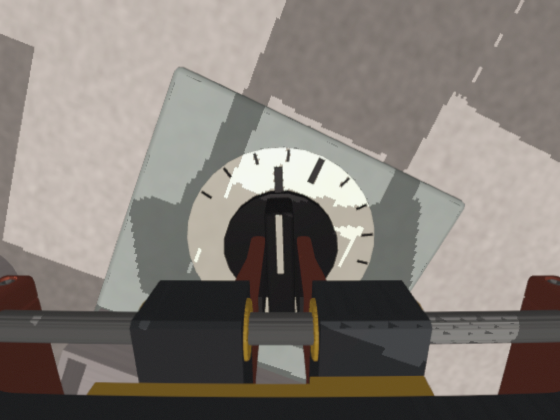

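```bash
python3 - <<'E'
from h import *
t0=sensors.current_time()
robot.servo_line([.495,.0258,.027],Rdown(-2.6),max_speed=.1)
p=snap('wrist','w6.png'); print(sensors.current_wrist_force(),sensors.current_moment())
f=cv2.cvtColor(p['frame'],cv2.COLOR_RGB2BGR)[120:310,180:380]; cv2.imwrite('pics/w6z.png',cv2.resize(f,None,fx=3.5,fy=3,interpolation=cv2.INTER_CUBIC))
print(sensors.current_time()-t0,sensors.current_time())
E
```

```text
[-2.49732679 -5.7157945   2.45236593] [-1.00028664  0.16804244  0.03247986]
0.6333000000000002 14.05
```

View pics/w6z.png

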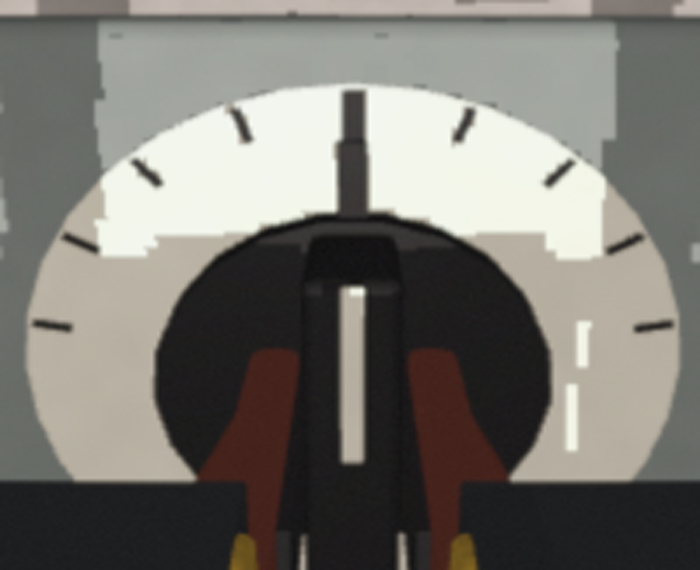

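```bash
sed -i 's/^G=.*/G=.037/' h.py; python3 - <<'E'
from h import *
t0=sensors.current_time()
set_gripper(.04)
robot.servo_line([.495,.0258,.10],max_speed=.15)
p=snap('wrist','w7.png')
f=cv2.cvtColor(p['frame'],cv2.COLOR_RGB2BGR)[90:290,180:380]; cv2.imwrite('pics/w7z.png',cv2.resize(f,None,fx=3,fy=3,interpolation=cv2.INTER_CUBIC))
print(sensors.current_time()-t0,sensors.current_time())
d=.158
R=Rtool(0,0,0,-1); P=np.array([.6285-d,-.170,.08]);
for back in(0,.1):
    q=robot.solve_ik(P+R[:,2]*(G-back),R); print('pick',back,q if q is None else np.round(q,2))
for beta in(-10,-5,0):
  for psi in(-10,-5,0):
    for th in(105,110):
     for y in(-.09,-.06):
      for h in(.155,):
        R=Rtool(th,beta,psi,-1)
        c=Ro.from_euler('z',psi,degrees=True).as_matrix()@np.array([d,0,0])
        P=np.array([.638,y,h])-c
        q=robot.solve_ik(P+R[:,2]*G,R)
        m=max((P-R[:,2]*k+R[:,0]*s*.0375)[0] for k in(.042,.25) for s in(1,-1))
        if q is not None: print('   ',beta,psi,th,y,np.round(q,2),'xmax',round(m,3))
E
```

```text
1.2916999999999987 15.3417
pick 0 [-0.85  0.72  1.63  0.49  1.45 -2.65]
pick 0.1 [-0.92  0.68  1.48  0.45  1.65 -2.61]
    -10 -10 105 -0.09 [ 0.27  0.73  1.61 -0.77  1.6  -0.71] xmax 0.598
    -10 -10 105 -0.06 [ 0.31  0.75  1.58 -0.74  1.63 -0.7 ] xmax 0.598
    -10 -10 110 -0.09 [ 0.29  0.78  1.6  -0.81  1.65 -0.66] xmax 0.599
    -10 -10 110 -0.06 [ 0.33  0.79  1.57 -0.78  1.69 -0.65] xmax 0.599
    -10 -5 105 -0.09 [ 0.27  0.71  1.68 -0.83  1.53 -0.72] xmax 0.579
    -10 -5 105 -0.06 [ 0.32  0.72  1.65 -0.8   1.56 -0.71] xmax 0.579
    -10 -5 110 -0.09 [ 0.29  0.76  1.67 -0.87  1.58 -0.66] xmax 0.58
    -10 -5 110 -0.06 [ 0.34  0.77  1.64 -0.84  1.61 -0.66] xmax 0.58
    -10 0 105 -0.09 [ 0.27  0.69  1.75 -0.89  1.45 -0.72] xmax 0.56
    -10 0 105 -0.06 [ 0.32  0.7   1.72 -0.86  1.49 -0.71] xmax 0.56
    -10 0 110 -0.09 [ 0.3   0.74  1.74 -0.93  1.51 -0.66] xmax 0.56
    -10 0 110 -0.06 [ 0.34  0.75  1.71 -0.9   1.54 -0.66] xmax 0.56
    -5 -10 105 -0.09 [ 0.29  0.71  1.67 -0.82  1.53 -0.67] xmax 0.578
    -5 -10 105 -0.06 [ 0.34  0.72  1.64 -0.79  1.57 -0.66] xmax 0.578
    -5 
[... 392 characters left out ...]
0.62] xmax 0.559
    -5 0 105 -0.09 [ 0.29  0.66  1.81 -0.95  1.38 -0.67] xmax 0.539
    -5 0 105 -0.06 [ 0.35  0.67  1.78 -0.91  1.42 -0.67] xmax 0.539
    -5 0 110 -0.06 [ 0.37  0.72  1.77 -0.95  1.48 -0.61] xmax 0.539
    0 -10 105 -0.09 [ 0.32  0.69  1.73 -0.87  1.47 -0.62] xmax 0.557
    0 -10 105 -0.06 [ 0.37  0.7   1.7  -0.84  1.5  -0.62] xmax 0.557
    0 -10 110 -0.09 [ 0.34  0.74  1.72 -0.91  1.52 -0.58] xmax 0.559
    0 -10 110 -0.06 [ 0.39  0.75  1.69 -0.87  1.56 -0.58] xmax 0.559
    0 -5 105 -0.09 [ 0.32  0.66  1.81 -0.94  1.39 -0.62] xmax 0.537
    0 -5 105 -0.06 [ 0.37  0.67  1.77 -0.9   1.43 -0.62] xmax 0.537
    0 -5 110 -0.06 [ 0.39  0.73  1.76 -0.94  1.49 -0.57] xmax 0.538
```

View pics/w7z.png

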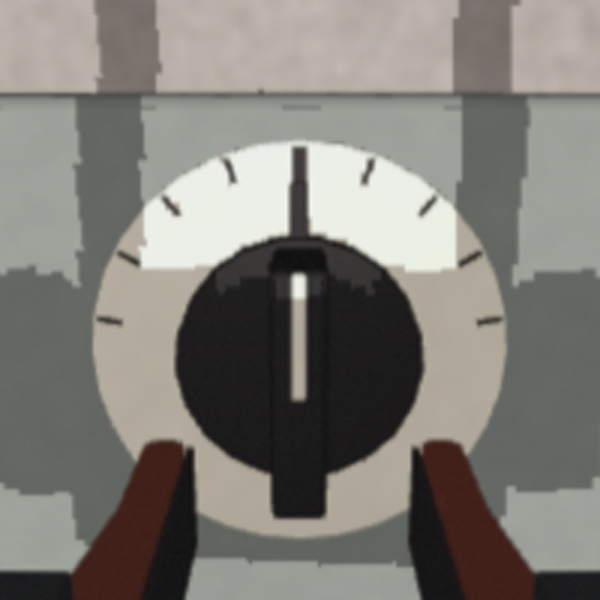

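The knob is on zero: the white line and the mark are both at column 299. Next I'll pick up the jug by its handle, leaning 45°.

```bash
cat >> h.py <<'E'
D=.152
def tcp(jx,jy,h,th,psi=0,back=0):
    R=Rtool(th,0,psi,-1)
    P=np.array([jx,jy,h])-Ro.from_euler('z',psi,degrees=True).as_matrix()@np.array([D,0,0])
    return P+R[:,2]*(G-back),R
E
python3 - <<'E'
from h import *
t0=sensors.current_time()
for a in [(.6285,-.17,.08,0),(.6285,-.17,.13,0),(.6285,-.17,.13,60),(.636,-.065,.155,65,-6),(.636,-.065,.155,90,-6),(.636,-.065,.155,108,-6),(.636,-.065,.155,112,-6)]:
    q=robot.solve_ik(*tcp(*a));print(a,None if q is None else np.round(q,2))
robot.move_pose([.44,-.04,.24],Rdown(0)); print(sensors.current_time()-t0)
set_gripper(.06)
robot.move_pose(*tcp(.6285,-.17,.08,0,0,.11)); print(sensors.current_time()-t0)
p=snap('wrist','w8.png');snap('side','s8.png');print(proj(p,(.6285-D,-.17,.08)))
E
```

```text
(0.6285, -0.17, 0.08, 0) [-0.84  0.73  1.62  0.49  1.45 -2.64]
(0.6285, -0.17, 0.13, 0) [-0.84  0.66  1.6   0.49  1.53 -2.6 ]
(0.6285, -0.17, 0.13, 60) [-0.3   0.34  1.89 -0.33  0.85 -1.65]
(0.636, -0.065, 0.155, 65, -6) [ 0.01  0.35  1.83 -0.4   1.04 -1.23]
(0.636, -0.065, 0.155, 90, -6) [ 0.26  0.53  1.79 -0.76  1.27 -0.79]
(0.636, -0.065, 0.155, 108, -6) [ 0.37  0.71  1.75 -0.92  1.48 -0.6 ]
(0.636, -0.065, 0.155, 112, -6) [ 0.39  0.75  1.74 -0.95  1.52 -0.56]
0.6999999999999993
2.1999999999999993
[279.17660172 205.58669105]
```

View pics/w8.png

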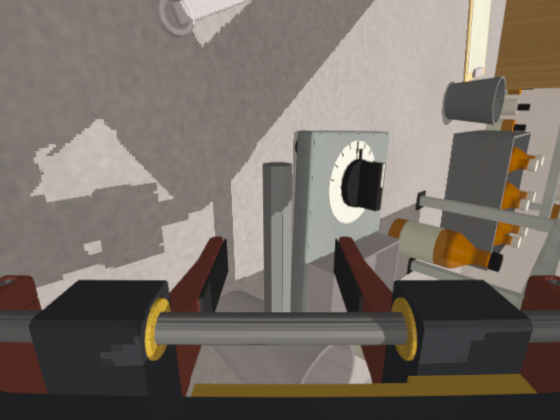

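View pics/s8.png

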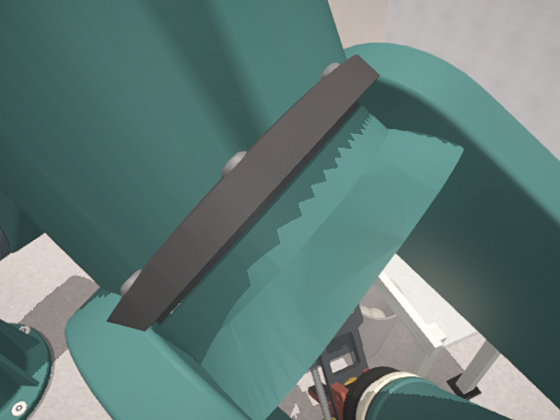

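The handle is centred between the fingers: it appears at column 279 and I predicted 279. Now I'll approach and grip.

```bash
python3 - <<'E'
from h import *
t0=sensors.current_time()
P,R=tcp(.6285,-.17,.08,0)
hit=robot.servo_line(P,R,max_speed=.1,until_force=8); print('hit',hit,sensors.current_ee_pos()-P)
snap('wrist','w9.png')
if not hit:
    set_gripper(0,60); print(sensors.current_opening(),sensors.current_wrist_force())
    snap('wrist','w10.png')
print(sensors.current_time()-t0,sensors.current_time())
E
```

```text
hit False [ 0.0003776  -0.00068822  0.00022119]
0.023268927323965495 [-0.43546941  0.67780663 -0.98544035]
2.0082999999999984 19.65
```

View pics/w10.png

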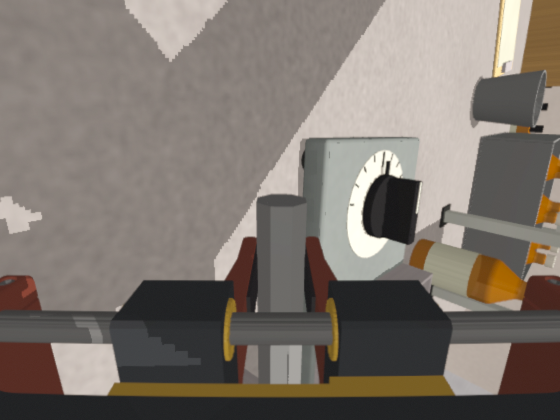

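```bash
python3 - <<'E'
from h import *
t0=sensors.current_time()
robot.servo_line(*tcp(.6285,-.17,.10,0),max_speed=.06)
print(sensors.current_wrist_force(),sensors.current_opening())
robot.servo_line(*tcp(.6285,-.17,.13,0),max_speed=.08)
snap('wrist','w11.png');snap('top','t11.png');snap('side','s11.png')
print(sensors.current_time()-t0,sensors.current_time())
E
python3 -c "
import cv2,numpy as np
a=[cv2.imread('pics/%s11.png'%k) for k in 'wts']
cv2.imwrite('pics/m11.png',cv2.resize(np.hstack(a[:2]),(800,300)))"
```

```text
[-0.73993138 -0.24734456 -3.09480414] 0.023492107229318965
1.1583000000000006 20.8083
```

View pics/m11.png

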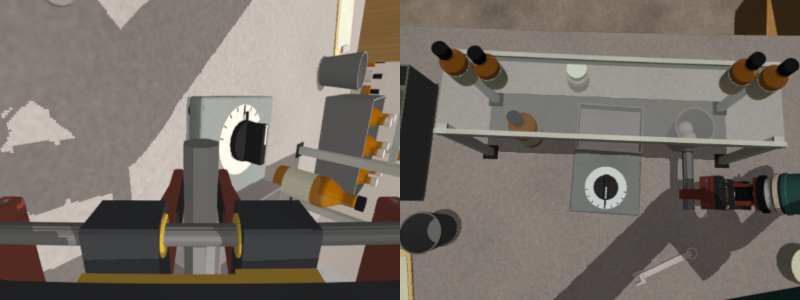

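View pics/s11.png

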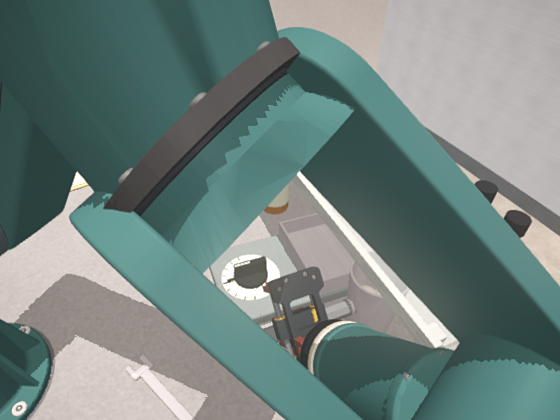

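The jug is off the bench: the wrist reads −3.1 N in z, and the handle end is still at about (280,197) in the wrist view, so it hasn't slipped. Next I'll tip it to 60° where it is and move over the pan.

```bash
python3 - <<'E'
from h import *
t0=sensors.current_time()
for th in (20,40,60): robot.servo_line(*tcp(.6285,-.17,.13,th),max_speed=.15)
print(sensors.current_time()-t0)
robot.servo_line(*tcp(.630,-.165,.153,65),max_speed=.08)
robot.servo_line(*tcp(.636,-.070,.155,68,-6),max_speed=.08)
print(sensors.current_time()-t0,sensors.current_time(),sensors.current_wrist_force())
snap('wrist','w12.png');snap('top','t12.png');snap('side','s12.png')
E
python3 -c "
import cv2,numpy as np
a=[cv2.imread('pics/%s12.png'%k) for k in 'wts']
cv2.imwrite('pics/m12.png',cv2.resize(np.hstack([a[0],a[2]]),(800,300)))"
```

```text
1.6167000000000016
3.583400000000001 24.3917 [-0.01039717 -0.17914427 -2.44808916]
```

View pics/m12.png

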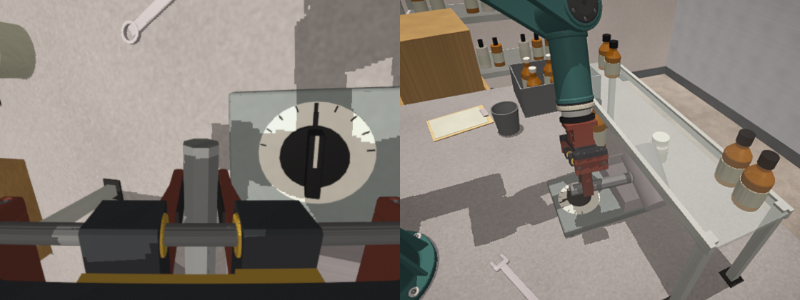

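View pics/t12.png

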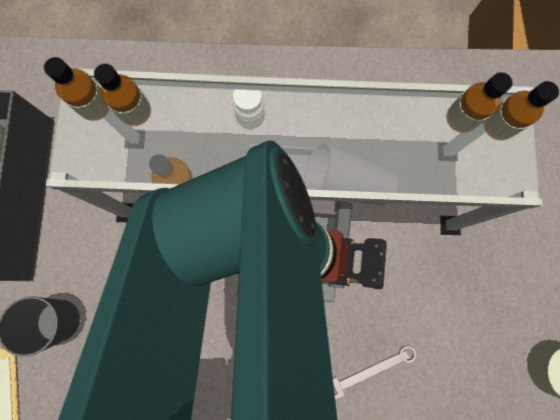

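The top view shows the tipped jug under the shelf with its mouth at about (315,165). Before tipping further I'll check the wrist's clearance to the shelf edge.

```bash
python3 - <<'E'
from h import *
s=snap('side');t=snap('top')
for L in(.25,.28,.31,.34,.37): print(L,proj(s,(.495,.0255,.03+L)),proj(t,(.495,.0255,.131+L)))
for psi in(0,-3,-6):
  for y in(-.07,-.055,-.04):
   for th in(100,104,108):
    P,R=tcp(.634,y,.155,th,psi); q=robot.solve_ik(P,R)
    if q is not None: print(psi,y,th,'j4',q[3].round(2),'wc',[(P-R[:,2]*L).round(3) for L in(.28,.36)])
E
```

```text
0.25 [247.02561535 171.28818032] [297.5111757  242.94995387]
0.28 [246.43603444 154.82829869] [299.12275877 239.82343494]
0.31 [245.8126063 137.2731483] [300.99157659 236.1982284 ]
0.34 [245.15291292 118.52226688] [303.18460477 231.94459261]
0.37 [244.45443484  98.46486336] [305.79430048 226.88346602]
0 -0.07 100 j4 -0.95 wc [array([0.482, 0.129, 0.294]), array([0.482, 0.195, 0.34 ])]
0 -0.055 100 j4 -0.93 wc [array([0.482, 0.144, 0.294]), array([0.482, 0.21 , 0.34 ])]
0 -0.055 104 j4 -0.96 wc [array([0.482, 0.153, 0.28 ]), array([0.482, 0.222, 0.321])]
0 -0.04 100 j4 -0.91 wc [array([0.482, 0.159, 0.294]), array([0.482, 0.225, 0.34 ])]
0 -0.04 104 j4 -0.94 wc [array([0.482, 0.168, 0.28 ]), array([0.482, 0.237, 0.321])]
-3 -0.07 100 j4 -0.9 wc [array([0.493, 0.137, 0.294]), array([0.496, 0.202, 0.34 ])]
-3 -0.07 104 j4 -0.94 wc [array([0.493, 0.146, 0.28 ]), array([0.497, 0.214, 0.321])]
-3 -0.055 100 j4 -0.88 wc [array([0.493, 0.152, 0.294]), array([0.496, 0.217, 0.34 ])]
-3 -0.055 104 j4 -0.92 wc [array([0.493, 0.161, 0.28 ]), array([0.497, 0.229, 0.321])]
-3 -0.055 108 j4 -0.95 wc
[... 394 characters left out ...]
, 0.34 ])]
-6 -0.07 104 j4 -0.9 wc [array([0.505, 0.153, 0.28 ]), array([0.512, 0.221, 0.321])]
-6 -0.07 108 j4 -0.92 wc [array([0.505, 0.161, 0.265]), array([0.513, 0.232, 0.302])]
-6 -0.055 100 j4 -0.85 wc [array([0.504, 0.159, 0.294]), array([0.51 , 0.224, 0.34 ])]
-6 -0.055 104 j4 -0.88 wc [array([0.505, 0.168, 0.28 ]), array([0.512, 0.236, 0.321])]
-6 -0.055 108 j4 -0.91 wc [array([0.505, 0.176, 0.265]), array([0.513, 0.247, 0.302])]
-6 -0.04 100 j4 -0.83 wc [array([0.504, 0.174, 0.294]), array([0.51 , 0.239, 0.34 ])]
-6 -0.04 104 j4 -0.86 wc [array([0.505, 0.183, 0.28 ]), array([0.512, 0.251, 0.321])]
-6 -0.04 108 j4 -0.89 wc [array([0.505, 0.191, 0.265]), array([0.513, 0.262, 0.302])]
```

```bash
python3 - <<'E'
from h import *
t0=sensors.current_time()
f0=np.array(sensors.current_wrist_force())
for th in (76,83,89,94,98,102):
    robot.servo_line(*tcp(.636,-.063,.155,th,-5),max_speed=.015); robot.sleep(.25)
    print(th,round(sensors.current_time()-t0,2),np.round(sensors.current_wrist_force()-f0,2))
snap('wrist','w13.png');snap('top','t13.png');snap('side','s13.png')
print(sensors.current_time())
E
python3 -c "
import cv2,numpy as np
a=[cv2.imread('pics/%s13.png'%k) for k in 'wts']
cv2.imwrite('pics/m13.png',cv2.resize(np.hstack([a[0],a[1]]),(800,300)))"
```

```text
76 0.56 [0.32 0.64 0.34]
83 1.26 [0.42 0.4  0.08]
89 1.92 [ 1.25  0.35 -0.09]
94 2.53 [0.76 0.22 0.98]
98 3.11 [0.64 0.4  1.62]
102 3.68 [ 0.72 -0.31  0.48]
28.475
```

View pics/m13.png

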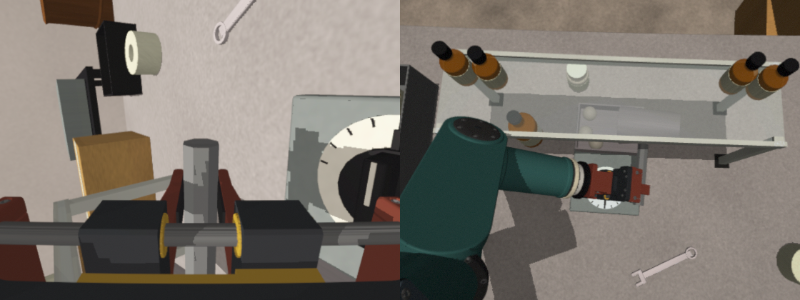

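View pics/s13.png

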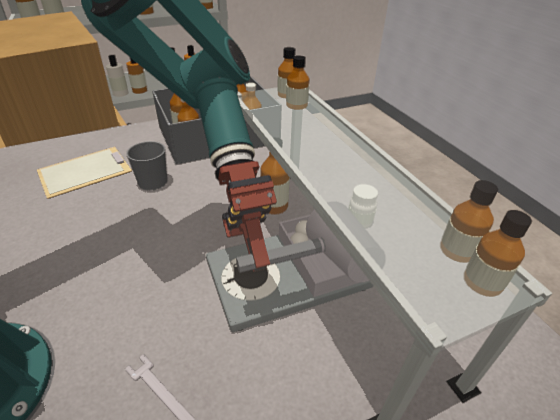

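```bash
python3 - <<'E'
import cv2
f=cv2.imread('pics/t13.png')[135:225,230:350]; cv2.imwrite('pics/t13z.png',cv2.resize(f,None,fx=6,fy=6,interpolation=cv2.INTER_CUBIC))
f=cv2.imread('pics/s13.png')[200:310,220:390]; cv2.imwrite('pics/s13z.png',cv2.resize(f,None,fx=4.5,fy=4.5,interpolation=cv2.INTER_CUBIC))
E
```

```text
(no output)
```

View pics/t13z.png

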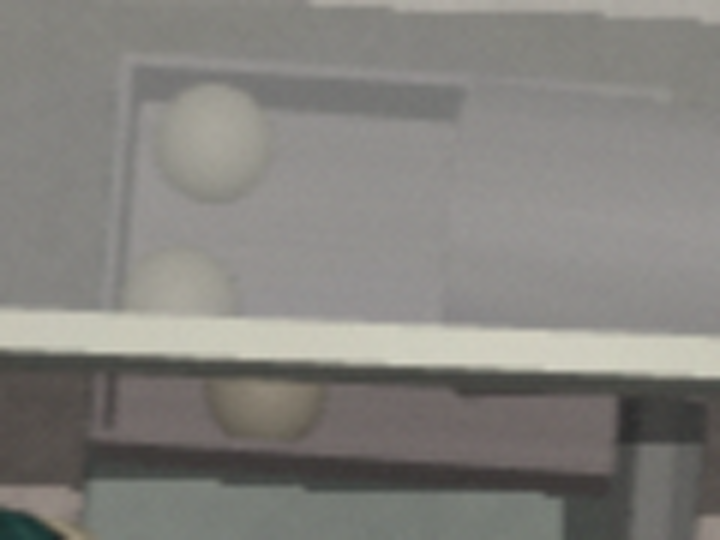

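View pics/s13z.png

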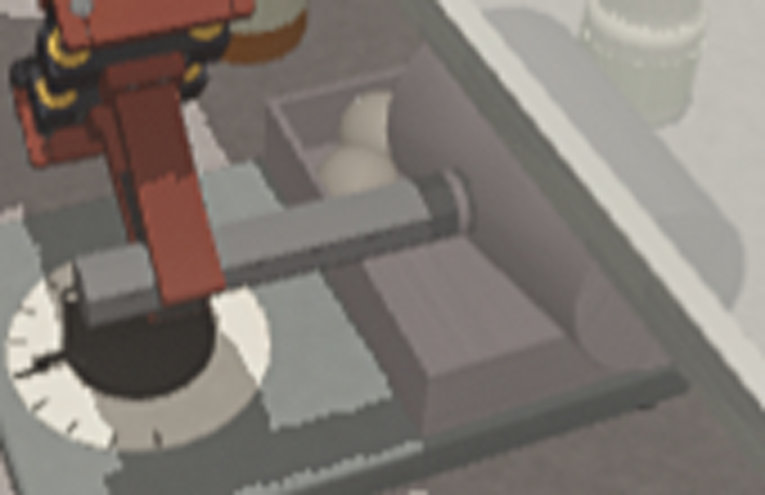

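All three balls are in the pan: in the zoomed top view they sit at (213,140), (180,300) and (265,400). Now I'll take the jug back the same way and stand it up.

```bash
python3 - <<'E'
from h import *
t0=sensors.current_time()
for th in (85,66): robot.servo_line(*tcp(.636,-.066,.155,th,-5),max_speed=.04)
robot.servo_line(*tcp(.630,-.168,.152,64),max_speed=.1)
for th in (40,20,0): robot.servo_line(*tcp(.6285,-.17,.13,th),max_speed=.1)
robot.servo_line(*tcp(.6285,-.17,.10,0),max_speed=.06)
print(sensors.current_time()-t0,sensors.current_time(),sensors.current_wrist_force())
snap('wrist','w14.png');p=snap('top','t14.png')
print('rim exp',[proj(p,(.6285+a,-.17+b,.16)).round(0) for a,b in((.046,0),(-.046,0),(0,.046),(0,-.046))])
f=p['frame'][120:310,310:480,::-1]; cv2.imwrite('pics/t14z.png',cv2.resize(f,None,fx=4,fy=3,interpolation=cv2.INTER_CUBIC))
E
```

```text
4.549999999999997 33.025 [ 0.14815574 -0.03110409 -1.71640288]
rim exp [array([405., 155.]), array([407., 208.]), array([379., 181.]), array([433., 182.])]
```

View pics/t14z.png

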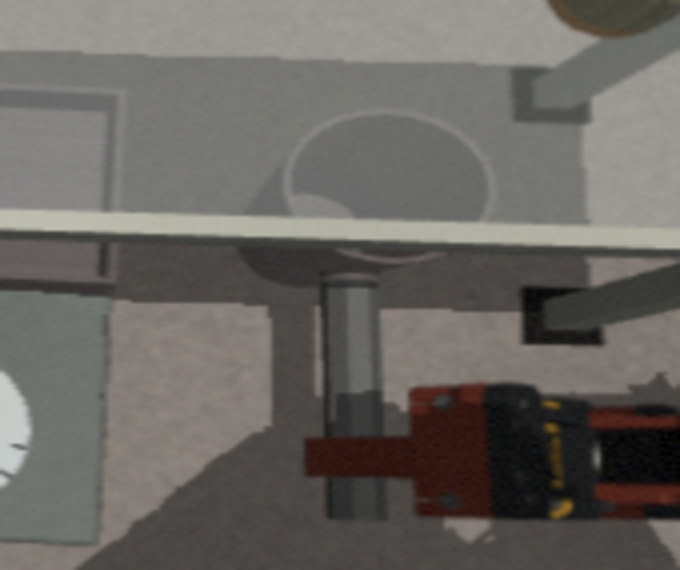

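View pics/w14.png

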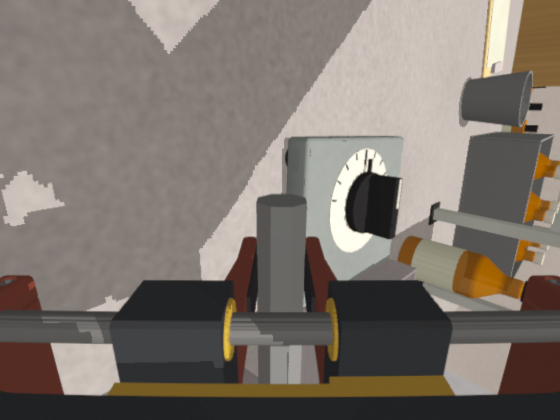

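```bash
python3 - <<'E'
from h import *
t0=sensors.current_time()
robot.servo_line(*tcp(.6285,-.17,.084,0),max_speed=.06)
hit=robot.servo_line(*tcp(.6285,-.17,.0785,0),max_speed=.02,until_force=3)
P,R=tcp(.6285,-.17,.08,0); print(hit,sensors.current_ee_pos()-P,sensors.current_wrist_force())
robot.sleep(.2)
set_gripper(.06,20); robot.sleep(.2)
robot.servo_line(sensors.current_ee_pos()-R[:,2]*.11,R,max_speed=.1)
print(sensors.current_time()-t0,sensors.current_time(),sensors.current_wrist_force())
robot.move_pose([.36,-.30,.30],Rdown(-30))
robot.move_pose([.14,-.58,.25],Rdown(-76))
snap('top','t15.png');snap('side','s15.png'); print(sensors.current_time())
E
```

```text
True [-0.00026908  0.00038963 -0.00139179] [ 0.15051209 -0.16911278  2.03390112]
3.1167000000000016 36.2417 [ 0.19518889 -0.55264137 -0.13717861]
38.5833
```

View pics/t15.png

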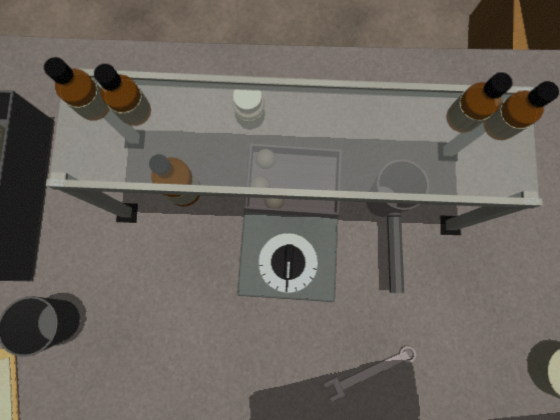

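View pics/s15.png

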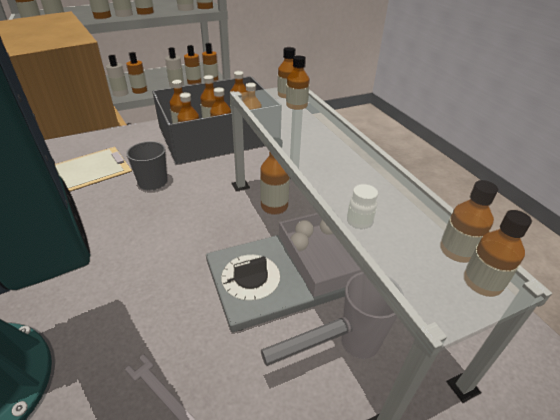

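The top view shows three balls in the pan, at (264,157), (262,187) and (273,200). The jug stands upright and empty at (403,185), the pointer is on zero at (288,280), and the bottle is where it was. Handing in.

```bash
python3 - <<'E'
from h import *
print(sensors.current_time()); print(robot.sign_off())
E
```

```text
38.5833
the job is handed in; nothing more can be done
None
```

The job is done and handed in at 38.6 s of the 67 s allowed. The tare knob is on zero, all three balls are in the pan, and the empty jug stands upright back in its place.

- **Knob:** The first two tries to grip it failed. The real fingertips sit about 23 mm behind the stated TCP, so the first close passed above the bar. The second jammed on the bar's ends at about 63 mm opening, with roughly 4 N sideways force. I then gripped it with the tool turned 22° and rotated it to zero. The close-up afterwards showed the pointer within about 0.3° of the zero mark.
- **Jug:** I gripped the handle leaning 45°, poured at up to 102° tilt, and put the jug back. The highest point of the jug was planned to stay at least 9 mm below the shelf. The readings taken between moves never showed more than about 8 N at the wrist, and I saw no sign of contact with the shelf.
- **Final pictures:** The top and side views show three balls in the pan, the jug upright and empty, the pointer on zero and the amber bottle unmoved. The robot is clear of everything.

None of the last checks failed. The only disagreement was the stated fingertip position, which I corrected for.

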